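# Set the dial pointer to its index and close the dial

## Task

Turn the dial unit's round knob a little at a time until its pointer needle lines up with the index rider on the dial rim; work the needle only through the knob, and leave the rider where it is. Then gently set the loose dust cover on the dial wall so that it sits home and level all round, and let go of it. Leave the other things on the bench undisturbed.

Things in the scene. Friction and masses are not known exactly. Their poses are not given: they have to be found in the camera images.
- dial_unit: fixed grey metal box 150 (x) x 250 (y) x 45 mm high on the bench; origin under its centre, z up. On top, centred 45 mm towards its +y, a round aluminium dial wall (inner radius 68, outer 72 mm, its top 67 mm above the bench) encloses a white dial; the knob stands 85 mm towards its -y. Two black terminal posts, 60 mm high, at x +-55, y -98 mm.
- well_rim (a point): centre of the dial, at the height of the dial wall's top (67 mm above the bench); axes as the dial unit's. The needle and the rider turn about the vertical through this point.
- knob_grip (a point): on the upright axis of the round black fluted knob, 96 mm above the bench: bring the TCP here from above, any yaw. Knob 48 mm in diameter, grip part from 74 to 106 mm above the bench. It turns with about 0.12 N m of friction, stays where left, end stops 10 rad apart; the point's x axis turns with it. Several regrasps are usual.
- pointer_tip (a point): tip of the black needle, 53 mm from the dial's centre, 51 mm above the bench; x points outward along the needle. Geared to the knob: turns the same way as the knob, but several times slower (0.1 to 0.3 rad per rad of knob: find it by watching). Seen from above it starts clockwise of the rider.
- index_mark (a point): index rider, a dark steel wedge 12 mm wide inside the dial wall, its point towards the centre; the point is at the wedge's point, 55 mm from the dial's centre, 51 mm above the bench; x points outward through the wedge. It is stiff and must not be moved.
- dust_cover: loose round grey metal cover, about 0.25 kg, right way up; origin at the centre of its underside. From below: spigot 7 mm deep, radius 66 mm, tapered to 61 at its foot (2 mm play inside the dial wall), flange radius 77 mm, 5 mm thick, which rests on the wall's top, round black pull 30 mm in diameter, its top 44 mm above the origin. Seated, the origin is 7 mm below well_rim.
- cover_pull (a point): on the cover's axis, 34 mm above its origin (10 mm below the top of the pull): grip the pull here from above, any yaw
- transformer: bystander: small chassis transformer, 74 x 72 x 44 mm, loose near the dial unit; origin under its centre
- solder: bystander: reel of solder, 58 mm across, 38 mm high, loose near the cover; origin under its centre
- pointer: the needle itself, origin on its axis at the dial unit's top (45 mm above the bench), x out along the needle

How it is judged:
On the way, in this order (a step that is already met when the one before it is completed fails the run):
1. the needle stands at the rider, the knob is let go, and the cover is still off the dial (angle between the x axis of pointer_tip and the x axis of index_mark, either way round below 0.05 rad and contact force between the fingers and dial_unit below 0.1 N and horizontal distance between dust_cover and well_rim above 0.12 m), for 0.3 s.
2. the cover sits home and level on the dial wall (horizontal distance between dust_cover and well_rim below 0.004 m and z of dust_cover in the frame of well_rim between -0.009 and -0.0055 m and angle between dust_cover's own z axis and vertical below 0.02 rad), for 0.2 s.
At the end, for the whole second after the job is handed in: The needle points within 0.05 rad (about 2.6 mm at its tip) of the rider; the cover rests seated on the dial wall, spigot inside, within 4 mm of centre, origin 5.5 to 9 mm below the wall's top, tilted less than 0.02 rad, at rest (all of step 2 and angle between the x axis of pointer_tip and the x axis of index_mark, either way round below 0.05 rad and linear speed of dust_cover below 0.01 m/s); the robot touches nothing.
It fails at once if the needle is pushed directly (contact force between the arm and pointer above 0.5 N).
It fails at once if the needle is pushed directly (contact force between the fingers and pointer above 0.5 N).
It fails at once if the rider is moved (more than 3 mm) (distance of index_mark from where it was at the start of the episode above 0.003 m).
It fails at once if the cover is dropped or banged on the dial unit (more than 60 N) (contact force between dust_cover and dial_unit above 60 N).
It fails at once if a bystander is moved more than 30 mm (distance of any of transformer, solder from where it was at the start of the episode above 0.03 m).
It also fails if it takes over 72 s, if anything falls off the work surface, if the arm or the gripper's body presses on something with over 40 N, if the wrist force passes 120 N, or if a joint passes its speed limit or range.

## Robot

A 7-joint arm with a two-finger parallel gripper is mounted at the origin on a cart in front of the work surface, level with it; the furniture and walls round the work are solid. World frame = base frame: x ahead of the robot, y to its left, z up, the work surface at z = 0. Lengths are in m, angles in rad, forces in N, time in s.
With the tool pointing down it reaches from about 0.425 to 0.825 m from the base axis. Payload 3.6 kg.
Tool frame: the origin (TCP) lies between the finger pads, 19 mm behind the fingertips; this is the grasp point; z points along the fingers, y is the line along which they close (so a half turn about z gives the same grasp; the last joint's range is limited). The gripper opens to 93 mm and grips with 3 to 60 N. Pads are 15 mm wide; open, the fingers measure 128 mm over their backs; the gripper's body (75 mm by 188 mm) begins 65 mm behind the grasp point.
Start: joints at [1.248, 0.615, -0.013, 1.423, 0.008, 1.103, -0.04], TCP at [0.189, -0.622, 0.237] pointing down, gripper open.
Joint ranges: [-3.12, 3.12], [-0.3, 2.06], [-1.34, 1.32], [0.26, 2.42], [-1.36, 4.5], [0.01, 1.98], [-2.84, 2.84]. Speed limits (rad/s): [2.79, 2.79, 3.14, 3.14, 3.14, 3.14, 3.14].

## Interface

Orientations are given as a unit quaternion [w, x, y, z].
In Python, from bench import arm gives the robot as it stands. The module is installed in compiled form; this text tells all that it offers.
- The arm moves only by the shell command python3 -m crank 'ROWS' [FORCE]. ROWS is JSON, a list of rows, each a list of 3 entries, a list of its own where there are three numbers: the opening, from -1 (shut) to 1 (fully open), then the shift along the world's x, y, z in cm, then the turn, a rotation vector about the world's x, y, z in degrees. A call has 1 to 5 rows; each row shifts and turns the commanded pose from where the row before left it; what a row does not reach is not made up. A row lasts 1/10 s, in which the tool goes at most 50 mm and 8.59 degrees, less where a joint would pass 70% of its speed; a pose out of reach is approached as far as the arm can. A call with a gripper value outside its range is refused whole. The fingers move at their own pace and stop on an object; FORCE is the grip in N (left out, the last holds). Time passes only in rows, so rows that do not move let the fingers close. It gives the time, the measured TCP pose, the force, the opening and the grip force at its end, in the units of the state.
- arm.state(): the state, without advancing time (a new reading comes with each control period).
- arm.snapshot(name): name is "scene" or "top" or "wrist"; returns a dict with "image" (480x640x3 uint8, red, green, blue), "K" (3x3 intrinsics, pixels), "T" (4x4, takes a point from camera to world coordinates); the wrist camera has in their place "T_tool_cam" (4x4, takes a point from camera to tool coordinates, whose origin is the TCP and whose axes are the flange's). Camera axes: x right, y down, z forward; pixel columns grow to the right and rows downward; lengths in m; the calibration is good to about 2 mm. A picture is of the moment at which its call begins: read the wrist's pose just before it. There is no depth.
- arm.hand_in(): hands the job in; it is judged then, once.
The state is a dict: "clock": time; "qpos": joint angles; "joint_velocities": joint speeds; "joint_efforts": joint torques, N m; "tool_pos": TCP position; "tcp_rot": TCP orientation; "force": force on the tool from outside, world axes, zero at the start; "moment": the same for the moment, N m; "grip_width": finger opening in m; "grasp_force": force on a finger pad.
Only numpy, scipy, OpenCV 4.12 (cv2) and the standard library are available. Lean on these libraries where they do the work, as an engineer would, in place of code of your own. Each camera call takes 0.05 s, during which the arm holds its last target. There are 200 camera calls.

## Working session

There is one attempt and no reset: what is moved stays moved. The work goes in short steps, Python scripts to look and compute and a shell command to move; the robot and the scene stay as the last step left them, time stands still between calls to the robot, and variables do not carry over. Pictures are saved under pics/ and viewed, at most 10 in all, crops included, and the job is handed in when it is done.

```bash
mkdir -p pics; cat > h.py <<'E'
import numpy as np,cv2
from bench import arm
from scipy.spatial.transform import Rotation as R
def snap(n,save=None):
    st=arm.state(); s=arm.snapshot(n); im=np.array(s["image"])[:,:,::-1].copy()
    if save: cv2.imwrite(f"pics/{save}.png",im)
    if "T" in s: T=np.array(s["T"])
    else:
        q=st["tcp_rot"]; T=np.eye(4); T[:3,:3]=R.from_quat([q[1],q[2],q[3],q[0]]).as_matrix(); T[:3,3]=st["tool_pos"]; T=T@np.array(s["T_tool_cam"])
    return im,np.array(s["K"]),T
def ray(K,T,uv,z):
    d=T[:3,:3]@np.linalg.solve(K,[uv[0],uv[1],1]); o=T[:3,3]; return o+d*(z-o[2])/d[2]
def proj(K,T,p):
    c=np.linalg.inv(T)@np.append(p,1); u=K@c[:3]; return u[:2]/u[2]
E
python3 - <<'E'
from h import *
st=arm.state(); print(st)
for n in("scene","top","wrist"):
    im,K,T=snap(n,n+"0"); print(n,K.tolist(),T.round(3).tolist())
E
```

```text
{'clock': 0.0, 'qpos': array([ 1.2485038 ,  0.61591851, -0.01261881,  1.42486486,  0.00809467,
        1.10337072, -0.0403699 ]), 'joint_velocities': array([-5.29685583e-04, -1.85153259e-03, -1.10824953e-04, -4.83884351e-04,
        3.43376604e-04,  7.51488038e-05,  3.99178840e-04]), 'joint_efforts': array([ 3.13979272e-04, -4.58940876e+01,  2.08969899e-01, -1.65744853e+01,
       -6.11595134e-02,  2.06494820e-02,  2.31708491e-04]), 'tool_pos': array([ 0.18927518, -0.62107513,  0.23629283]), 'tcp_rot': array([-1.23981279e-03,  9.89075417e-01,  1.47405028e-01, -1.99270780e-04]), 'force': array([-0.74010814,  0.44660689,  0.07822614]), 'moment': array([ 0.04580446, -0.01530271,  0.01549187]), 'grasp_force': 0.0, 'grip_width': 0.09276089723378256}
scene [[524.3634330485321, 0.0, 313.6347093870235], [0.0, 524.3634330485321, 241.86602432223285], [0.0, 0.0, 1.0]] [[-0.758, -0.249, 0.602, -0.083], [-0.652, 0.261, -0.712, 0.611], [0.02, -0.933, -0.36, 0.463], [0.0, 0.0, 0.0, 1.0]]
top [[491.6735845144235, 0.0, 321.8738105910491], [0.0, 491.6735845144235, 233.58106361043508], [0.0, 0.0, 1.0]] [[0.12, -0.973, 0.199, 0.295], [-0.993, -0.117, 0.029, -0.098], [-0.005, -0.201, -0.98, 1.063], [0.0, 0.0, 0.0, 1.0]]
wrist [[338.6439057127321, 0.0, 325.0117714212664], [0.0, 338.6439057127321, 240.38845316672044], [0.0, 0.0, 1.0]] [[0.292, -0.912, -0.289, 0.271], [-0.956, -0.279, -0.087, -0.596], [-0.001, 0.301, -0.953, 0.384], [0.0, 0.0, 0.0, 1.0]]
```

View pics/top0.png

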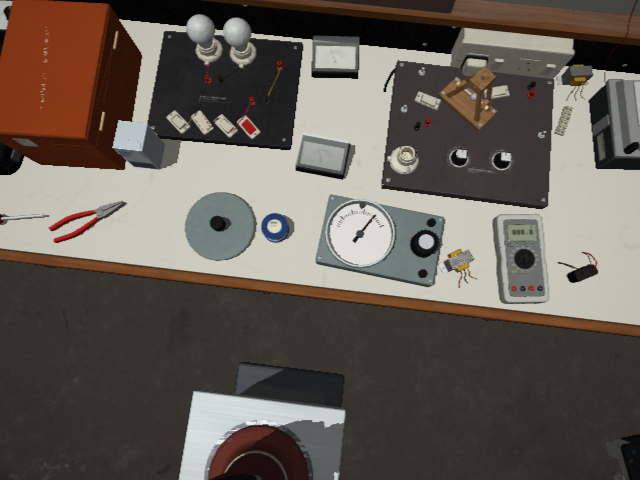

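View pics/scene0.png

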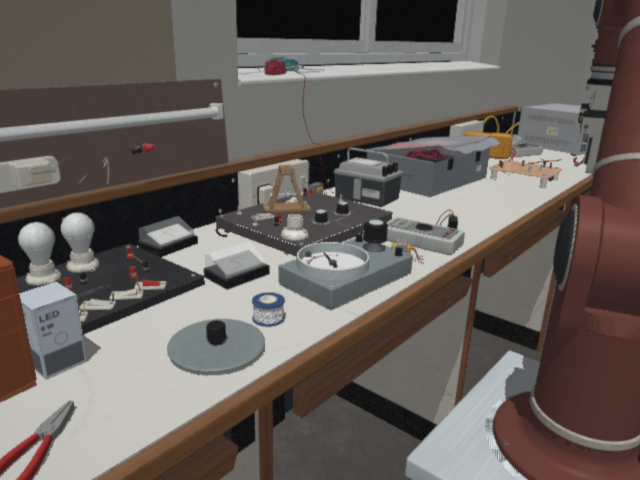

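The top view shows the dial centred near (361,233), the needle tip near (375,216) and the rider near (361,205). The knob is at (426,243), the cover pull at (219,224), the solder at (275,227) and the transformer at (458,262). Next I'll measure these.

```bash
cat >> h.py <<'E'
def blobs(mask,amin=15):
    n,l,s,c=cv2.connectedComponentsWithStats(mask.astype(np.uint8)); return [(tuple(c[i].round(1)),s[i].tolist()) for i in range(1,n) if s[i,4]>=amin]
E
python3 - <<'E'
from h import *
im,K,T=snap("top")
# dial white disk
g=im.min(2).astype(int)
m=np.zeros(g.shape,bool); m[185:275,315:405]=1
w=(g>165)&m
cs,_=cv2.findContours(w.astype(np.uint8),cv2.RETR_EXTERNAL,cv2.CHAIN_APPROX_NONE)
for c in cs:
    if len(c)>60: print("dial",cv2.fitEllipse(c),ray(K,T,cv2.fitEllipse(c)[0],.0455), cv2.contourArea(c))
d=(im.max(2)<75)
for b in blobs(d[180:300,150:480],8): 
    c=np.array(b[0])+[150,180]; print(c,b[1],ray(K,T,c,.1).round(3))
hsv=cv2.cvtColor(im,cv2.COLOR_BGR2HSV)
cv=(hsv[...,0]>80)&(hsv[...,0]<105)&(hsv[...,1]>25); cv[:,:180]=0;cv[:, 450:]=0;cv[:180]=0;cv[275+25:]=0
cs,_=cv2.findContours(cv.astype(np.uint8),cv2.RETR_EXTERNAL,cv2.CHAIN_APPROX_NONE)
for c in cs:
    if len(c)>60:
        e=cv2.fitEllipse(c); print("grey",e,ray(K,T,e[0],.012),cv2.contourArea(c)); r=cv2.minAreaRect(c); print(r,[ray(K,T,p,.045).round(3) for p in cv2.boxPoints(r)])
cv2.imwrite("pics/c1.png",cv2.resize(im[180:290,310:480],None,fx=4.5,fy=4.5,interpolation=cv2.INTER_CUBIC))
E
```

```text
dial ((324.0498352050781, 269.9486999511719), (8.180074691772461, 64.9172592163086), 96.40866088867188) [ 0.42552176 -0.08195547  0.0455    ] 228.5
dial ((356.9058532714844, 222.75547790527344), (84.27800750732422, 89.03669738769531), 63.643009185791016) [ 0.53379908 -0.13916666  0.0455    ] 5093.0
[437.9 187.5] [232, 0, 98, 21, 1442] [ 0.614 -0.293  0.1  ]
[362.1 204.4] [210, 22, 5, 6, 25] [ 0.56  -0.143  0.1  ]
[339.  209.7] [182, 25, 15, 13, 19] [ 0.544 -0.098  0.1  ]
[361.7 231. ] [203, 35, 23, 27, 78] [ 0.505 -0.148  0.1  ]
[219.5 223. ] [60, 36, 21, 16, 247] [0.488 0.137 0.1  ]
[431.  222.2] [277, 38, 9, 9, 61] [ 0.54  -0.284  0.1  ]
[286.4 233.2] [132, 45, 7, 15, 26] [0.483 0.001 0.1  ]
[424.  244.2] [260, 50, 31, 28, 444] [ 0.493 -0.274  0.1  ]
[447.9 265.4] [294, 80, 9, 11, 45] [ 0.457 -0.324  0.1  ]
[373.2 274.1] [167, 82, 114, 25, 239] [ 0.422 -0.18   0.1  ]
[422.3 273.1] [268, 89, 10, 9, 66] [ 0.435 -0.275  0.1  ]
[212.  291.9] [0, 97, 183, 23, 2143] [0.35  0.129 0.1  ]
grey ((367.291748046875, 225.6150665283203), (61.51920700073242, 109.89521026611328), 51.25894165039062
[... 659 characters left out ...]
.045])]
grey ((338.54705810546875, 217.91973876953125), (25.881608963012695, 41.67374801635742), 10.164644241333008) [ 0.54770105 -0.09933595  0.012     ] 128.0
((331.61981201171875, 207.49522399902344), (14.017788887023926, 36.0618896484375), 42.709388732910156) [array([ 0.538, -0.047,  0.045]), array([ 0.602, -0.093,  0.045]), array([ 0.584, -0.117,  0.045]), array([ 0.52 , -0.072,  0.045])]
grey ((219.3634490966797, 225.6815643310547), (64.7432632446289, 66.6224594116211), 51.632904052734375) [0.4993078  0.15802458 0.012     ] 3393.0
((219.5, 226.0), (66.0, 67.0), 90.0) [array([0.556, 0.233, 0.045]), array([0.573, 0.09 , 0.045]), array([0.431, 0.068, 0.045]), array([0.414, 0.208, 0.045])]
```

View pics/c1.png

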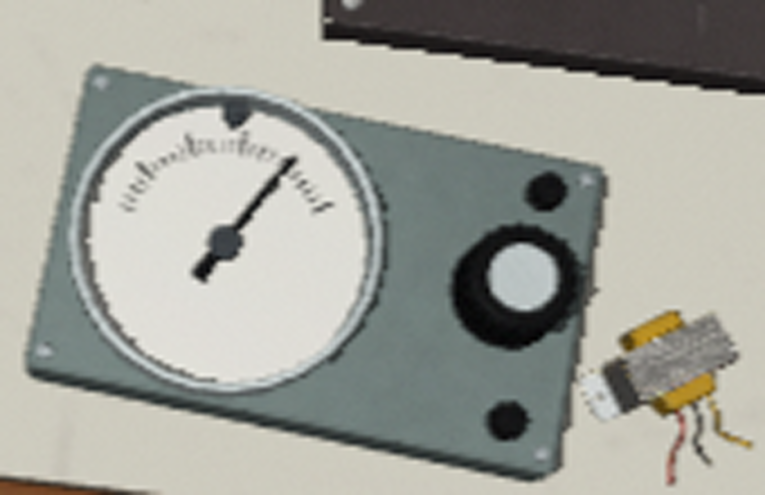

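The crop (scale 4.5, offset 310,180) shows the wall-top centre at (228,240), the hub at (225,242), the needle tip at (294,158) and the rider point at (235,127). The knob cap is at (524,277), and the posts are at (547,191) and (508,421). I also need a more precise knob axis.

```bash
python3 - <<'E'
from h import *
im,K,T=snap("top")
f=lambda x,y,z: ray(K,T,(310+(x+.5)/4.5-.5,180+(y+.5)/4.5-.5),z)
w=f(228,240,.067);h=f(225,242,.053);n=f(294,158,.051);r=f(235,127,.051);k=f(524,277,.106)
p1=f(547,191,.06);p2=f(508,421,.06)
for a in "whnrk": print(a,eval(a).round(4))
print("posts",p1,p2,np.linalg.norm(p1-p2))
ang=lambda v:np.degrees(np.arctan2(v[1],v[0]))
print("yaw from posts",ang(p1-p2),"from dial-knob",ang(w-k)-90,np.linalg.norm((w-k)[:2]))
print("needle",ang(n-h),"rider",ang(r-w), np.linalg.norm((n-h)[:2]),np.linalg.norm((r-w)[:2]))
print("gear est turn knob deg for 0.2",(ang(r-w)-ang(n-h))/.2)
hsv=cv2.cvtColor(im,cv2.COLOR_BGR2HSV)
# cover pull top & flange
print("pull", ray(K,T,(219.5,223),.04), "flange",ray(K,T,(219.36,225.68),.010))
st=arm.state(); q=st["tcp_rot"]; print(R.from_quat([q[1],q[2],q[3],q[0]]).as_matrix().round(3))
E
```

```text
w [ 0.5081 -0.1475  0.067 ]
h [ 0.51   -0.1469  0.053 ]
n [ 0.5544 -0.175   0.051 ]
r [ 0.5661 -0.1459  0.051 ]
k [ 0.4987 -0.2765  0.106 ]
posts [ 0.55032665 -0.29248911  0.06      ] [ 0.44113156 -0.28301969  0.06      ] 0.10960491450094266
yaw from posts -4.956305872359616 from dial-knob -4.16440113895878 0.12932608975884374
needle -32.31297077979782 rider 1.5995430260890176 0.052541985538353896 0.057986035504218277
gear est turn knob deg for 0.2 169.56256902943417
pull [0.49969484 0.15185018 0.04      ] flange [0.49969909 0.15852073 0.01      ]
[[ 0.957  0.292 -0.   ]
 [ 0.292 -0.957  0.001]
 [ 0.    -0.001 -1.   ]]
```

```bash
python3 -m crank '[[1,[3.1,3.4,-0.2],[0,0,-5]],[1,[3.1,3.4,-0.2],[0,0,-5]],[1,[3.1,3.4,-0.2],[0,0,-5]],[1,[3.1,3.4,-0.2],[0,0,-5]],[1,[3.1,3.4,-0.2],[0,0,-5]]]' 20 && python3 -m crank '[[1,[3.1,3.4,-0.2],[0,0,-5]],[1,[3.1,3.4,-0.2],[0,0,-5]],[1,[3.1,3.4,-0.2],[0,0,-5]],[1,[3.1,3.4,-0.2],[0,0,-5]],[1,[3.1,3.4,-0.2],[0,0,-5]]]' && python3 -m crank '[[1,[0,0,0],[0,0,0]],[1,[0,0,0],[0,0,0]],[1,[0,0,0],[0,0,0]]]'
python3 - <<'E'
from h import *
st=arm.state();print(st["qpos"].round(3),st["tool_pos"],st["tcp_rot"])
im,K,T=snap("wrist","w1")
print(proj(K,T,[.509,-.1475,.051]),proj(K,T,[.498,-.277,.106]))
snap("top","t1")
E
```

```text
clock: 0.75
tool_pos: [0.3455, -0.4502, 0.2274]
tcp_rot: [-0.0, 0.997, -0.072, 0.0]
force: [-0.6, -1.3, 0.6]
grip_width: 0.0932
grasp_force: 0.0
clock: 1.25
tool_pos: [0.5006, -0.2802, 0.2174]
tcp_rot: [-0.0, 0.958, -0.286, 0.0]
force: [0.5, -1.0, -0.3]
grip_width: 0.0928
grasp_force: 0.0
clock: 1.55
tool_pos: [0.4984, -0.2832, 0.2175]
tcp_rot: [0.001, 0.958, -0.285, -0.0]
force: [-0.8, -0.9, -0.2]
grip_width: 0.0927
grasp_force: 0.0
[ 0.354  0.52   0.193  1.684 -0.116  0.949 -1.56 ] [ 0.49836486 -0.28320867  0.21747692] [ 6.29083475e-04  9.58422255e-01 -2.85352985e-01 -2.43364384e-04]
[207.81811493 288.02927513] [319.31283606 248.11501805]
```

View pics/w1.png

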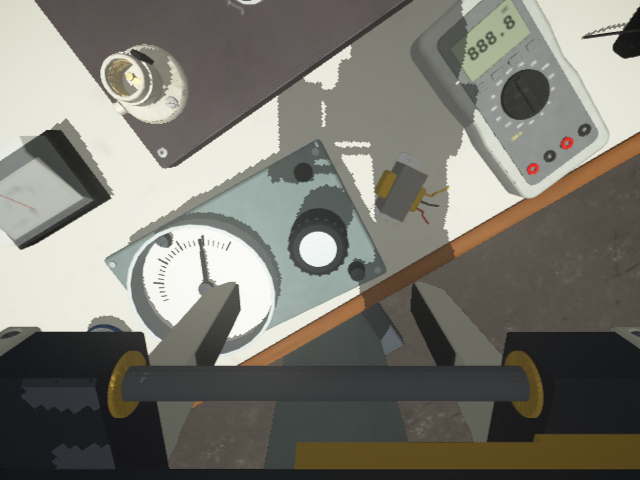

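Wrist view: the knob cap is at (318,249), as predicted. The hub is at (207,287), the needle tip at (203,237) and the rider at (166,240). I'll descend, grip and turn.

```bash
python3 -m crank '[[1,[0,0.6,-3],[0,0,0]],[1,[0,0,-3],[0,0,0]],[1,[0,0,-3],[0,0,0]],[1,[0,0,-2.1],[0,0,0]],[1,[0,0,-1],[0,0,0]]]' && python3 -m crank '[[1,[0,0,0],[0,0,0]],[1,[0,0,0],[0,0,0]],[0,[0,0,0],[0,0,0]],[-0.5,[0,0,0],[0,0,0]],[-1,[0,0,0],[0,0,0]]]' 25 && python3 -m crank '[[-1,[0,0,0],[0,0,0]],[-1,[0,0,0],[0,0,0]],[-1,[0,0,0],[0,0,0]],[-1,[0,0,0],[0,0,0]],[-1,[0,0,0],[0,0,0]]]'
```

```text
clock: 2.15
tool_pos: [0.4975, -0.2767, 0.0946]
tcp_rot: [-0.0, 0.958, -0.286, -0.002]
force: [-0.4, 0.2, -0.1]
grip_width: 0.0931
grasp_force: 0.0
clock: 2.65
tool_pos: [0.4999, -0.2759, 0.0972]
tcp_rot: [0.0, 0.959, -0.284, 0.001]
force: [-0.0, -0.3, 0.7]
grip_width: 0.0736
grasp_force: 0.0
clock: 3.15
tool_pos: [0.4989, -0.2766, 0.0965]
tcp_rot: [0.001, 0.959, -0.285, -0.0]
force: [-1.7, -2.5, 0.3]
grip_width: 0.0471
grasp_force: 25.0
```

```bash
python3 -m crank '[[-1,[0,0,0],[0,0,8]],[-1,[0,0,0],[0,0,8]],[-1,[0,0,0],[0,0,8]],[-1,[0,0,0],[0,0,8]],[-1,[0,0,0],[0,0,8]]]' && python3 -m crank '[[-1,[0,0,0],[0,0,8]],[-1,[0,0,0],[0,0,8]],[-1,[0,0,0],[0,0,4]],[-1,[0,0,0],[0,0,0]],[-1,[0,0,0],[0,0,0]]]'
python3 - <<'E'
from h import *
a,K,T=snap("wrist"); b,K2,T2=snap("top")
print(proj(K,T,[.509,-.1475,.051]))
cv2.imwrite("pics/m2.png",np.hstack([cv2.resize(a,(480,360)),cv2.resize(b[180:290,310:400],(295,360))]))
E
```

```text
clock: 3.65
tool_pos: [0.4991, -0.2759, 0.0965]
tcp_rot: [-0.0, 0.998, 0.063, -0.0]
force: [-1.7, -0.6, 1.0]
grip_width: 0.0478
grasp_force: 25.0
clock: 4.15
tool_pos: [0.499, -0.2756, 0.0965]
tcp_rot: [-0.0, 0.973, 0.233, -0.0]
force: [-1.0, -0.0, 3.1]
grip_width: 0.0471
grasp_force: 25.0
[129.12307198 167.44490712]
```

View pics/m2.png

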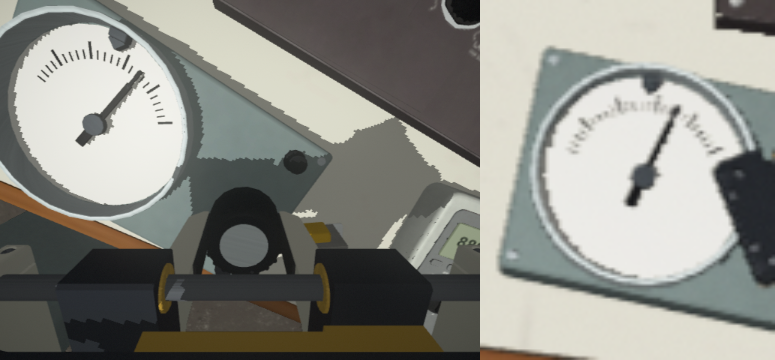

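Both views show the dial: in the left panel the needle tip is at (142,72) and the rider at (120,40), so the needle is moving toward the rider. I'll measure the angles in code.

```bash
cat >> h.py <<'E'
def dial(name,thr=80,c0=(.509,-.1475)):
    im,K,T=snap(name); v,u=np.nonzero(im.max(2)<thr)
    d=(T[:3,:3]@np.linalg.solve(K,np.vstack([u,v,np.ones(len(u))])))
    P=(T[:2,3:4]+d[:2]*((.051-T[2,3])/d[2])).T
    # hub: dark cluster centre within 12mm
    c=np.array(c0); rel=P-c; r=np.hypot(*rel.T); 
    L=np.zeros(im.shape[:2],np.uint8); ok=r<57; L[v[ok],u[ok]]=1
    n,l,s,_=cv2.connectedComponentsWithStats(L); lab=l[v,u]
    best=max(set(lab[r<8])-{0},key=lambda i:s[i,4]); N=P[lab==best]
    vx,vy,x0,y0=cv2.fitLine(N.astype(np.float32),cv2.DIST_HUBER,0,1e-5,1e-5).ravel()
    t=(N-[x0,y0])@[vx,vy]; 
    far=N[np.argmax(np.hypot(*(N-c).T))]
    if (far-[x0,y0])@[vx,vy]<0: vx,vy=-vx,-vy
    an=np.degrees(np.arctan2(vy,vx)); tip=np.hypot(*(far-c))
    a=np.degrees(np.arctan2(rel[:,1],rel[:,0]))
    W=P[(r>53)&(r<66)&(abs(a-2)<14)&(lab!=best)]
    m=W.mean(0)-c; near=W[np.argsort(np.hypot(*(W-c).T))[:max(3,len(W)//8)]].mean(0)-c
    ar=np.degrees(np.arctan2(m[1],m[0])); ap=np.degrees(np.arctan2(near[1],near[0]))
    tp=np.degrees(np.arctan2(*(far-c)[::-1]))
    # offset of needle line from c
    off=np.cross([vx,vy],[x0-c[0],y0-c[1]])
    print(f"{name}: needle {an:.1f} (tip pt {tp:.1f}, r {tip*1e3:.1f}, line off {off*1e3:.1f}mm) rider mean {ar:.1f} point {ap:.1f} r {np.hypot(*near)*1e3:.1f} n={len(N)},{len(W)}")
E
python3 -W ignore - <<'E'
from h import *
dial("wrist");dial("top");dial("wrist",60);dial("top",95)
E
```

```text
wrist: needle -64.9 (tip pt -96.9, r 422.3, line off -144.3mm) rider mean nan point nan r nan n=94065,0
top: needle 93.9 (tip pt 131.4, r 843.1, line off 285.8mm) rider mean nan point nan r nan n=93321,0
wrist: needle -79.5 (tip pt -96.9, r 422.3, line off -160.1mm) rider mean nan point nan r nan n=32757,0
top: needle 92.3 (tip pt 131.4, r 843.1, line off 302.4mm) rider mean nan point nan r nan n=105242,0
```

```bash
sed -i 's/ok=r<57/ok=r<.057/; s/r<8\]/r<.008]/; s/(r>53)&(r<66)/(r>.053)\&(r<.066)/' h.py
python3 -W ignore - <<'E'
from h import *
dial("wrist");dial("top");dial("wrist",65);dial("top",95)
E
```

```text
wrist: needle -19.1 (tip pt -18.8, r 52.8, line off 0.1mm) rider mean -1.2 point -2.6 r 55.0 n=351,167
top: needle -20.3 (tip pt -19.1, r 41.0, line off 0.7mm) rider mean 1.4 point 1.4 r 58.9 n=29,11Traceback (most recent call last):
  File "<stdin>", line 2, in <module>
  File "h.py", line 25, in dial
    best=max(set(lab[r<.008])-{0},key=lambda i:s[i,4]); N=P[lab==best]
ValueError: max() iterable argument is empty
```

```bash
python3 -m crank '[[-1,[0,0,0],[0,0,8]],[-1,[0,0,0],[0,0,8]],[-1,[0,0,0],[0,0,8]],[-1,[0,0,0],[0,0,8]],[-1,[0,0,0],[0,0,8]]]' && python3 -m crank '[[-1,[0,0,0],[0,0,8]],[-1,[0,0,0],[0,0,8]],[-1,[0,0,0],[0,0,8]],[-1,[0,0,0],[0,0,8]],[-1,[0,0,0],[0,0,3]]]' && python3 -m crank '[[-1,[0,0,0],[0,0,0]],[-1,[0,0,0],[0,0,0]]]'
python3 -W ignore - <<'E'
from h import *
dial("top")
a,K,T=snap("wrist"); b,K2,T2=snap("top")
print(arm.state()["qpos"])
cv2.imwrite("pics/m3.png",np.hstack([cv2.resize(a,(480,360)),cv2.resize(b[180:290,310:400],(295,360))]))
dial("wrist")
E
```

```text
clock: 5.1
tool_pos: [0.4986, -0.2751, 0.0965]
tcp_rot: [-0.001, 0.833, 0.553, -0.001]
force: [-4.7, 1.6, 5.2]
grip_width: 0.0477
grasp_force: 25.0
clock: 5.6
tool_pos: [0.4979, -0.275, 0.0964]
tcp_rot: [-0.002, 0.629, 0.777, -0.0]
force: [-5.6, 1.6, 5.5]
grip_width: 0.0478
grasp_force: 25.0
clock: 5.8
tool_pos: [0.4979, -0.275, 0.0964]
tcp_rot: [-0.002, 0.63, 0.777, -0.001]
force: [-6.4, 1.4, 6.8]
grip_width: 0.0471
grasp_force: 25.0
top: needle -5.1 (tip pt -3.4, r 41.9, line off 0.8mm) rider mean 1.4 point 1.4 r 58.9 n=22,11
[ 0.78452077  0.71700675 -0.51394084  1.79962472  0.48909839  0.75871349
  0.2204733 ]
wrist: needle 155.8 (tip pt -139.0, r 6.0, line off 5.5mm) rider mean 0.5 point -0.3 r 54.8 n=10,192
```

View pics/m3.png

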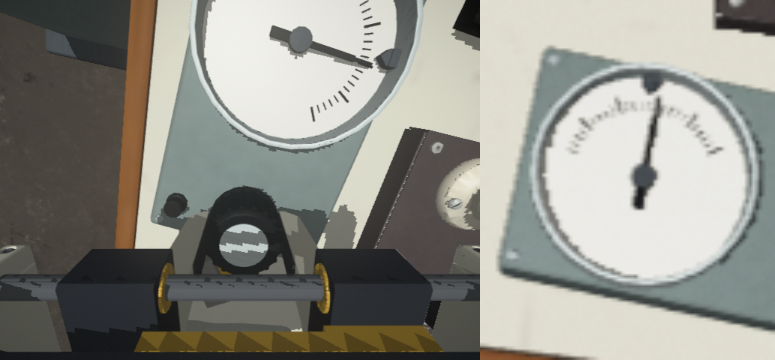

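The needle tip is at (371,65) and the rider wedge at (386,58) in the left panel, so about 5° remains. I'll turn another 22°.

```bash
python3 -m crank '[[-1,[0,0,0],[0,0,8]],[-1,[0,0,0],[0,0,8]],[-1,[0,0,0],[0,0,6]],[-1,[0,0,0],[0,0,0]],[-1,[0,0,0],[0,0,0]]]'
python3 -W ignore - <<'E'
from h import *
for t in (80,90,110):
  for n in("top","wrist"):
    try: dial(n,t)
    except Exception as e: print(n,e)
a,K,T=snap("wrist"); print(T[:3,3])
p=proj(K,T,[.53,-.1475,.051]).astype(int);y=max(p[1]-100,0);x=min(max(p[0]-130,0),380);print(x,y)
b,_,_=snap("top")
cv2.imwrite("pics/m4.png",np.hstack([cv2.resize(a[y:y+200,x:x+260],(520,400),interpolation=2),cv2.resize(b[190:270,325:380],(275,400),interpolation=2)]))
np.savez("w4",K=K,T=T)
E
```

```text
clock: 6.5
tool_pos: [0.4975, -0.2751, 0.0964]
tcp_rot: [-0.002, 0.47, 0.883, -0.001]
force: [-5.7, 1.3, 7.1]
grip_width: 0.0473
grasp_force: 25.0
top: needle -1.1 (tip pt 0.1, r 45.9, line off 0.9mm) rider mean 1.4 point 1.4 r 58.9 n=23,11
wrist: needle 136.5 (tip pt -175.4, r 18.6, line off 5.5mm) rider mean 1.1 point 1.3 r 54.9 n=201,217
top: needle -0.3 (tip pt -1.8, r 50.5, line off 0.4mm) rider mean 1.9 point 1.4 r 58.9 n=78,17
wrist: needle 158.2 (tip pt 171.6, r 20.5, line off 3.9mm) rider mean 1.4 point 1.3 r 55.0 n=441,262
top: needle 0.2 (tip pt 0.8, r 52.4, line off 0.3mm) rider mean 1.6 point 1.4 r 58.9 n=86,18
wrist: needle -0.2 (tip pt 0.0, r 57.0, line off 1.5mm) rider mean 2.8 point 1.4 r 57.4 n=1809,384
[ 0.4507782  -0.20423963  0.24387953]
376 28
```

View pics/m4.png

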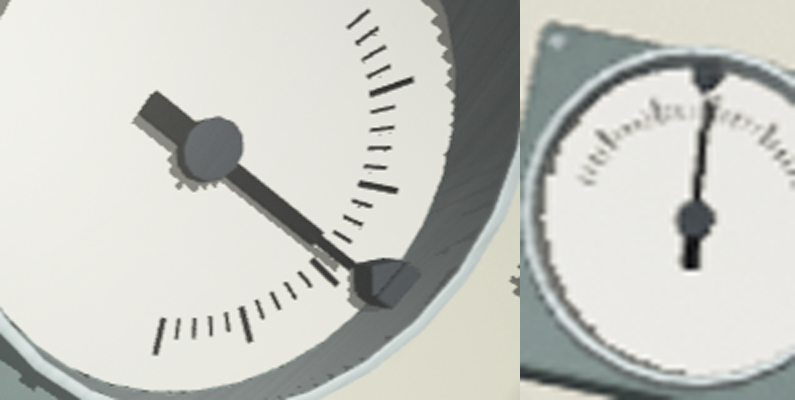

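Left panel: tail at (150,106), hub at (213,149), needle tip at (354,267) and wedge apex near (356,285). In the right panel the needle (694,218)→(709,100) is almost in line with the wedge at (708,80). I'll cast rays through these points to check.

```bash
python3 - <<'E'
from h import *
d=np.load("w4.npz");K,T=d["K"],d["T"]
f=lambda x,y,z=.051: ray(K,T,(376+(x+.5)/2-.5,28+(y+.5)/2-.5),z)
A=lambda v:np.degrees(np.arctan2(v[1],v[0]))
t,tip,h=f(150,106),f(354,267),f(213,149,.053)
print("needle",A(tip-t),A(tip-h),tip,h)
for w in((356,280),(356,290),(353,275)): print(A(f(*w)-h),f(*w),np.linalg.norm((f(*w)-h)[:2]))
b,K,T=snap("top"); g=lambda x,y,z=.051: ray(K,T,(325+(x+.5)/5-.5,190+(y+.5)/5-.5),z)
h,t,tip,a,w=g(694,218,.053),g(690,265),g(709,100),g(708,90),g(708,73,.055)
print(A(tip-t),A(tip-h),A(a-h),A(w-h),h)
E
```

```text
needle 0.2053658402070351 -0.47425731166559254 [ 0.56355318 -0.14601837  0.051     ] [ 0.50995214 -0.14557469  0.053     ]
-2.703369215038134 [ 0.56658914 -0.14824896  0.051     ] 0.056700106424872256
-4.532076699535824 [ 0.56859049 -0.15022266  0.051     ] 0.058822272911200756
-2.2510280650006487 [ 0.56490242 -0.14773468  0.051     ] 0.05499272115790219
-2.7854423450877093 -3.969272966673582 -2.9716352839448605 -1.2998189021920235 [ 0.53622566 -0.36260375  0.053     ]
```

```bash
python3 -m crank '[[0.3,[0,0,0],[0,0,0]],[0.7,[0,0,0],[0,0,0]],[1,[0,0,0],[0,0,0]],[1,[0,0,0],[0,0,0]],[1,[0,0,3],[0,0,0]]]' && python3 -m crank '[[1,[0,0,4],[0,0,0]],[1,[4,2.8,2],[0,0,0]],[1,[4,2.8,0],[0,0,0]],[1,[0,0,0],[0,0,0]],[1,[0,0,0],[0,0,0]]]' && python3 -m crank '[[1,[0,0,0],[0,0,0]],[1,[0,0,0],[0,0,0]]]'
python3 -W ignore - <<'E'
from h import *
a,K,T=snap("wrist"); print(T[:3,3])
for t in (80,100):
  for n in("top","wrist"):
    try: dial(n,t)
    except Exception as e: print(n,e)
p=proj(K,T,[.535,-.1475,.051]).astype(int);print(p);y=min(max(p[1]-75,0),330);x=min(max(p[0]-100,0),440);print(x,y)
cv2.imwrite("pics/m5.png",cv2.resize(a[y:y+150,x:x+200],(800,600),interpolation=2))
np.savez("w5",K=K,T=T)
E
```

```text
clock: 7.45
tool_pos: [0.4972, -0.2752, 0.1234]
tcp_rot: [-0.004, 0.47, 0.883, -0.0]
force: [-0.3, 0.0, 0.4]
grip_width: 0.0828
grasp_force: 0.0
clock: 7.95
tool_pos: [0.5782, -0.2196, 0.1852]
tcp_rot: [-0.0, 0.468, 0.883, 0.0]
force: [0.9, 0.2, 0.1]
grip_width: 0.093
grasp_force: 0.0
clock: 8.15
tool_pos: [0.5762, -0.2229, 0.1848]
tcp_rot: [-0.001, 0.471, 0.882, -0.001]
force: [-0.8, -0.8, -0.4]
grip_width: 0.0932
grasp_force: 0.0
[ 0.52911667 -0.15169807  0.33197955]
top: needle -177.0 (tip pt 175.0, r 19.5, line off -0.9mm) rider mean 1.8 point 1.4 r 58.9 n=21,10
wrist max() iterable argument is empty
top: needle -0.0 (tip pt -1.8, r 50.5, line off 0.2mm) rider mean 1.9 point 1.4 r 58.9 n=81,17
wrist: needle 178.6 (tip pt 167.8, r 19.9, line off -0.9mm) rider mean 0.5 point -1.4 r 55.0 n=143,16
[334 132]
234 57
```

View pics/m5.png

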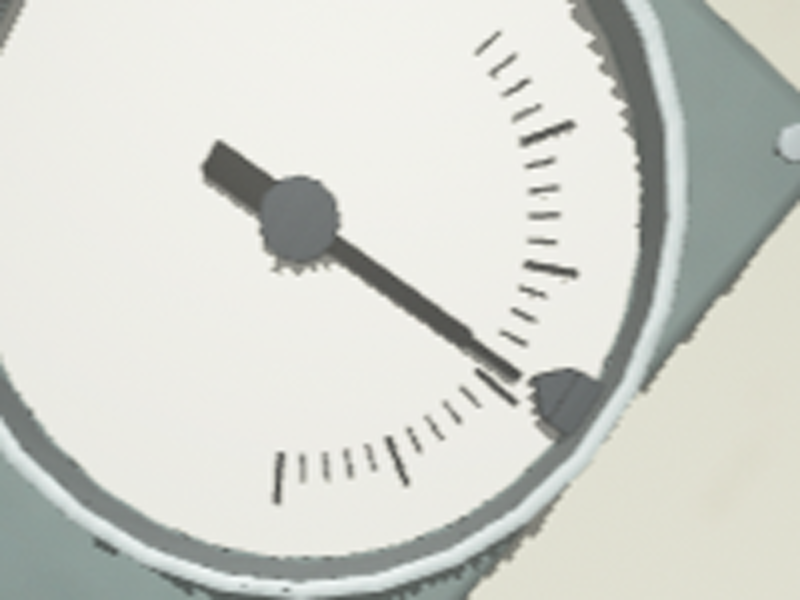

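Tail at (212,162), hub at (300,218), needle tip at (515,376). The wedge's tip edge is around (535,393) and its body centre around (568,400).

```bash
python3 - <<'E'
from h import *
d=np.load("w5.npz");K,T=d["K"],d["T"]
f=lambda x,y,z=.051: ray(K,T,(234+(x+.5)/4-.5,57+(y+.5)/4-.5),z)
A=lambda v:round(float(np.degrees(np.arctan2(v[1],v[0]))),2)
t,tip,h=f(212,162),f(515,376),f(300,218,.053)
print("needle",A(tip-t),A(tip-h),h,np.linalg.norm(tip-h))
for w in((535,393),(568,400),(570,367),(570,430)):
  for z in (.049,.055): p=f(*w,z);print(w,z,A(p-h),round(np.linalg.norm((p-h)[:2]),4))
b,K,T=snap("top"); g=lambda x,y,z=.051: ray(K,T,(325+(x-520+.5)/5-.5,190+(y+.5)/5-.5),z)
h,t,tip,a,w=g(694,218,.053),g(690,265),g(709,100),g(708,90),g(708,73,.055)
print(A(tip-t),A(tip-h),A(a-h),A(w-h),h)
E
```

```text
needle 0.07 -0.92 [ 0.50974042 -0.14585345  0.053     ] 0.05191965631790282
(535, 393) 0.049 -1.24 0.0574
(535, 393) 0.055 -1.36 0.0566
(568, 400) 0.049 1.23 0.0638
(568, 400) 0.055 1.11 0.0629
(570, 367) 0.049 6.44 0.0607
(570, 367) 0.055 6.28 0.0598
(570, 430) 0.049 -2.72 0.0678
(570, 430) 0.055 -2.81 0.0668
-0.41 -1.16 -0.18 0.71 [ 0.51032892 -0.14643231  0.053     ]
```

The needle is roughly 1° short of the rider, inside tolerance. I'll make a small extra nudge of 5° at the knob to centre it.

```bash
python3 -m crank '[[1,[-4,-2.7,0],[0,0,0]],[1,[-3.9,-2.6,0],[0,0,0]],[1,[0,0,-4],[0,0,0]],[1,[0,0,-4],[0,0,0]],[1,[0,0,-0.8],[0,0,0]]]' && python3 -m crank '[[0.3,[0,0,0],[0,0,0]],[0,[0,0,0],[0,0,0]],[-0.5,[0,0,0],[0,0,0]],[-1,[0,0,0],[0,0,0]],[-1,[0,0,0],[0,0,0]]]' && python3 -m crank '[[-1,[0,0,0],[0,0,0]],[-1,[0,0,0],[0,0,0]],[-1,[0,0,0],[0,0,5]],[-1,[0,0,0],[0,0,0]],[-1,[0,0,0],[0,0,0]]]' && python3 -m crank '[[-1,[0,0,0],[0,0,0]],[0.3,[0,0,0],[0,0,0]],[1,[0,0,0],[0,0,0]],[1,[0,0,0],[0,0,0]],[1,[0,0,0],[0,0,0]]]' && python3 -m crank '[[1,[0,0,3],[0,0,0]],[1,[0,0,4],[0,0,0]],[1,[0,0,3],[0,0,0]],[1,[0,0,0],[0,0,0]],[1,[0,0,0],[0,0,0]]]'
python3 -W ignore - <<'E'
from h import *
for t in (90,100,110): dial("top",t)
print(arm.state()["qpos"].round(2))
E
```

```text
clock: 8.95
tool_pos: [0.495, -0.2742, 0.0939]
tcp_rot: [-0.004, 0.47, 0.882, -0.001]
force: [-0.5, 0.2, 0.8]
grip_width: 0.0929
grasp_force: 0.0
clock: 9.45
tool_pos: [0.499, -0.2743, 0.0984]
tcp_rot: [0.001, 0.47, 0.883, -0.0]
force: [0.2, -0.1, 0.6]
grip_width: 0.0575
grasp_force: 0.0
clock: 9.95
tool_pos: [0.4974, -0.2752, 0.0978]
tcp_rot: [-0.001, 0.431, 0.902, -0.001]
force: [-2.8, -1.6, 5.2]
grip_width: 0.0473
grasp_force: 25.0
clock: 10.45
tool_pos: [0.4987, -0.2739, 0.0972]
tcp_rot: [0.0, 0.431, 0.902, 0.0]
force: [0.0, -0.4, 0.6]
grip_width: 0.0744
grasp_force: 0.0
clock: 10.95
tool_pos: [0.4984, -0.2742, 0.1975]
tcp_rot: [0.0, 0.431, 0.902, -0.0]
force: [0.2, -0.2, -0.8]
grip_width: 0.0928
grasp_force: 0.0
top: needle 1.3 (tip pt 2.4, r 41.3, line off 0.4mm) rider mean 1.9 point 1.4 r 58.9 n=74,17
top: needle 0.1 (tip pt 0.8, r 52.4, line off 0.3mm) rider mean 1.9 point 1.4 r 58.9 n=87,17
top: needle -0.0 (tip pt 0.8, r 52.4, line off 0.4mm) rider mean 1.6 point 1.4 r 58.9 n=89,18
[ 0.92  0.63 -0.73  1.7   0.49  1.    0.69]
```

```bash
python3 -m crank '[[1,[4,2.7,-0.6],[0,0,0]],[1,[4,2.7,-0.6],[0,0,0]],[1,[0,0,0],[0,0,0]],[1,[0,0,0],[0,0,0]],[1,[0,0,0],[0,0,0]]]'
cat >> h.py <<'E'
def dial2(im,K,T,c=(.51,-.146)):
    g=im.max(2).astype(float); v,u=np.mgrid[0:480,0:640]; 
    d=T[:3,:3]@np.linalg.solve(K,np.vstack([u.ravel(),v.ravel(),np.ones(u.size)]))
    P=(T[:2,3:4]+d[:2]*((.051-T[2,3])/d[2])).T-c; r=np.hypot(*P.T); a=np.degrees(np.arctan2(P[:,1],P[:,0])); g=g.ravel()
    for lo,hi in((.012,.033),(.012,.05),(-.018,-.011)):
        m=(r>abs(lo) if lo>0 else r>abs(hi))&(r<(hi if lo>0 else -lo))&(abs(a)<14 if lo>0 else abs(a)>155); w=np.clip(190-g[m],0,None)
        A=a[m] if lo>0 else (a[m]%360-180); print("needle",lo,hi,round((A*w).sum()/w.sum(),2))
    for lo,hi in((.054,.057),(.057,.06),(.06,.063)):
        m=(r>lo)&(r<hi)&(abs(a)<14); w=np.clip(190-g[m],0,None); k=w>40; print("rider",lo,round((a[m]*w).sum()/w.sum(),2),a[m][k].min().round(1) if k.any() else 0,a[m][k].max().round(1) if k.any() else 0)
E
python3 - <<'E'
from h import *
d=np.load("w5.npz")
# re-use raw old picture not saved; measure now
im,K,T=snap("wrist","w6"); dial2(im,K,T); print("top"); dial2(*snap("top"))
p=proj(K,T,[.535,-.1475,.051]).astype(int);y=min(max(p[1]-75,0),330);x=min(max(p[0]-100,0),440);print(x,y)
cv2.imwrite("pics/m6.png",cv2.resize(im[y:y+150,x:x+200],(800,600),interpolation=2))
E
```

```text
clock: 11.6
tool_pos: [0.5772, -0.2213, 0.1842]
tcp_rot: [-0.001, 0.431, 0.902, -0.001]
force: [-0.4, -0.7, 0.3]
grip_width: 0.093
grasp_force: 0.0
needle 0.012 0.033 -0.35
needle 0.012 0.05 -0.27
needle -0.018 -0.011 2.62
rider 0.054 0.1 -5.9 2.6
rider 0.057 0.9 -4.1 5.9
rider 0.06 0.72 -5.7 6.6
top
needle 0.012 0.033 -0.79
needle 0.012 0.05 -0.96
needle -0.018 -0.011 4.07
rider 0.054 0.2 1.9 1.9
rider 0.057 1.46 -2.1 4.2
rider 0.06 -0.3 -3.8 4.3
241 59
```

View pics/m6.png

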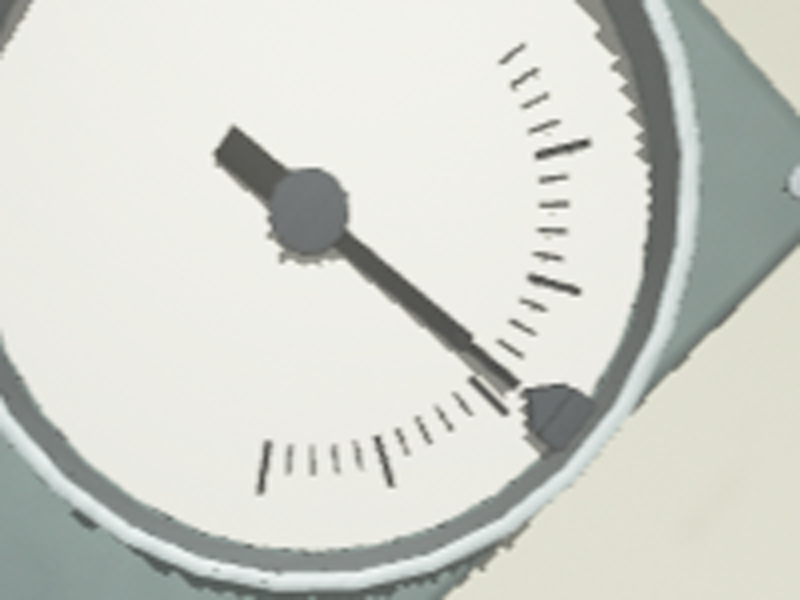

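The needle now points at the wedge: tip (515,385), wedge (560,417), difference under about 1°. Next I'll move over the cover and measure it from the wrist.

```bash
python3 -m crank '[[1,[0,0,2],[0,0,0]],[1,[-1,4.7,0],[0,0,0]],[1,[-1,4.7,0],[0,0,0]],[1,[-1,4.7,0],[0,0,0]],[1,[-1,4.7,0],[0,0,0]]]' && python3 -m crank '[[1,[-1,4.7,0],[0,0,0]],[1,[-1,4.7,0],[0,0,0]],[1,[-1,4.7,0],[0,0,0]],[1,[-0.7,4.7,0],[0,0,0]],[1,[0,0.4,0],[0,0,0]]]' && python3 -m crank '[[1,[0,0,0],[0,0,0]],[1,[0,0,0],[0,0,0]],[1,[0,0,0],[0,0,0]]]'
cat >> h.py <<'E'
def cover(im,K,T,g=(.4997,.1585,.012)):
    hsv=cv2.cvtColor(im,cv2.COLOR_BGR2HSV); h=proj(K,T,g); print("exp",h)
    cv=((hsv[...,0]>75)&(hsv[...,0]<110)&(hsv[...,1]>25)).astype(np.uint8)
    cs,_=cv2.findContours(cv,cv2.RETR_EXTERNAL,cv2.CHAIN_APPROX_NONE)
    for c in cs:
        if cv2.contourArea(c)>2000: e=cv2.fitEllipse(cv2.convexHull(c)); print("flange",e,ray(K,T,e[0],.011))
    v,u=np.nonzero(im.max(2)<70); d=T[:3,:3]@np.linalg.solve(K,np.vstack([u,v,np.ones(len(u))])); P=(T[:2,3:4]+d[:2]*((g[2]+.031-T[2,3])/d[2])).T
    k=np.hypot(*(P-g[:2]).T)<.03; q=P[k]; print("pull mean",q.mean(0) if len(q) else 0,"min",q.min(0),"max",q.max(0))
E
python3 - <<'E'
from h import *
st=arm.state();print(st["qpos"].round(2),st["tool_pos"])
im,K,T=snap("wrist","w7"); print(T[:3,3]); cover(im,K,T)
E
```

```text
clock: 12.2
tool_pos: [0.5374, -0.0322, 0.2057]
tcp_rot: [0.0, 0.432, 0.902, -0.0]
force: [1.6, 0.2, -0.3]
grip_width: 0.0928
grasp_force: 0.0
clock: 12.7
tool_pos: [0.4991, 0.1669, 0.2069]
tcp_rot: [-0.001, 0.426, 0.905, 0.003]
force: [-0.2, 0.3, 0.6]
grip_width: 0.0928
grasp_force: 0.0
clock: 13.0
tool_pos: [0.5021, 0.157, 0.2051]
tcp_rot: [0.0, 0.433, 0.901, -0.001]
force: [0.1, -0.2, -0.5]
grip_width: 0.0931
grasp_force: 0.0
[ 0.13  0.55 -0.73  1.81  0.44  0.95 -0.11] [0.50207009 0.15698344 0.20507946]
[0.44898584 0.22406986 0.35214935]
exp [323.72268367 216.26833905]
flange ((593.96630859375, 389.886962890625), (110.03623962402344, 122.61550903320312), 27.35915184020996) [0.89670921 0.19500508 0.011     ]
flange ((77.48785400390625, 436.6341247558594), (177.0482177734375, 226.9919891357422), 155.49981689453125) [ 0.43375803 -0.27143518  0.011     ]
flange ((95.86146545410156, 69.08470916748047), (162.54251098632812, 201.95777893066406), 95.25949096679688) [0.25205913 0.13601627 0.011     ]
pull mean [0.49877644 0.16074266] min [0.48353676 0.14475948] max [0.51378132 0.17646797]
```

View pics/w7.png

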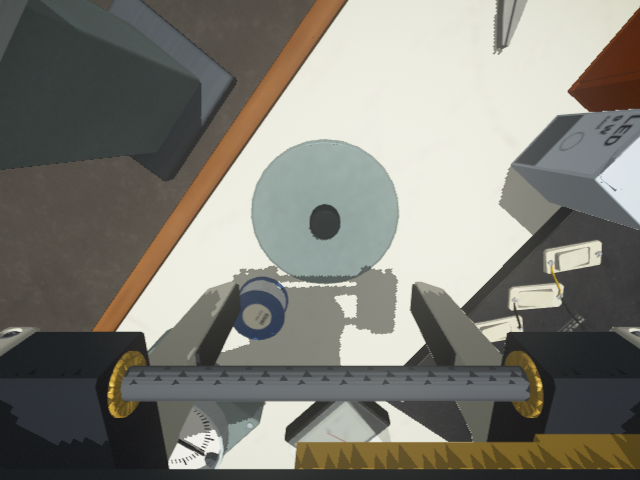

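The cover's flange centre is around (325,211), the pull around (324,221) and the solder at (262,307), clear of the fingers. I'll descend on the pull.

```bash
python3 -m crank '[[1,[-0.35,0.4,-4],[0,0,0]],[1,[0,0,-4],[0,0,0]],[1,[0,0,-4],[0,0,0]],[1,[0,0,-3],[0,0,0]],[1,[0,0,-1],[0,0,0]]]' && python3 -m crank '[[1,[0,0,-0.5],[0,0,0]],[1,[0,0,0],[0,0,0]],[1,[0,0,0],[0,0,0]],[1,[0,0,0],[0,0,0]]]'
python3 - <<'E'
from h import *
im,K,T=snap("wrist","w8"); print(arm.state()["tool_pos"]); cover(im,K,T,(.4985,.161,.012))
E
```

```text
clock: 13.55
tool_pos: [0.4966, 0.1614, 0.0425]
tcp_rot: [-0.002, 0.432, 0.902, -0.002]
force: [0.1, 0.3, 0.5]
grip_width: 0.0926
grasp_force: 0.0
clock: 13.95
tool_pos: [0.4988, 0.1641, 0.0417]
tcp_rot: [0.001, 0.431, 0.902, 0.001]
force: [-0.1, 0.3, -1.0]
grip_width: 0.0928
grasp_force: 0.0
[0.49867861 0.16406785 0.04157406]
exp [320.17799978 291.79321312]
flange ((602.8167724609375, 395.2317199707031), (80.32079315185547, 123.33915710449219), 61.77750778198242) [0.68775968 0.21777496 0.011     ]
flange ((217.34486389160156, 582.8768310546875), (267.82147216796875, 628.1689453125), 138.761962890625) [ 0.59712032 -0.09597003  0.011     ]
flange ((327.4190673828125, 276.25823974609375), (197.5092315673828, 241.45556640625), 103.31986999511719) [0.49590247 0.17083503 0.011     ]
flange ((50.91722106933594, 69.01920318603516), (158.82284545898438, 229.89312744140625), 35.900699615478516) [0.32682526 0.17148475 0.011     ]
pull mean [0.49768523 0.16219154] min [0.47976346 0.13167601] max [0.52572487 0.18144174]
```

```bash
python3 -m crank '[[1,[0,-0.3,-0.4],[0,0,0]],[1,[0,0,-0.3],[0,0,0]],[0,[0,0,0],[0,0,0]],[-0.4,[0,0,0],[0,0,0]],[-1,[0,0,0],[0,0,0]]]' 20 && python3 -m crank '[[-1,[0,0,0],[0,0,0]],[-1,[0,0,0],[0,0,0]],[-1,[0,0,0],[0,0,0]],[-1,[0,0,0],[0,0,0]],[-1,[0,0,0],[0,0,0]]]' && python3 -m crank '[[-1,[0,0,0],[0,0,0]],[-1,[0,0,0],[0,0,0]],[-1,[0,0,0],[0,0,0]],[-1,[0,0,0],[0,0,0]],[-1,[0,0,0],[0,0,0]]]'
```

```text
clock: 14.5
tool_pos: [0.4979, 0.1609, 0.0334]
tcp_rot: [-0.0, 0.431, 0.902, 0.0]
force: [-0.2, 0.4, 0.1]
grip_width: 0.0735
grasp_force: 0.0
clock: 15.0
tool_pos: [0.4979, 0.1608, 0.0334]
tcp_rot: [-0.0, 0.431, 0.902, -0.0]
force: [0.4, -0.2, 0.4]
grip_width: 0.0338
grasp_force: 0.0
clock: 15.5
tool_pos: [0.498, 0.1609, 0.0334]
tcp_rot: [-0.0, 0.431, 0.902, 0.0]
force: [0.1, 0.1, -0.1]
grip_width: 0.0294
grasp_force: 20.0
```

```bash
python3 -m crank '[[-1,[0,0,1],[0,0,0]],[-1,[0,0,3],[0,0,0]],[-1,[0,0,4],[0,0,0]],[-1,[0,0,4],[0,0,0]],[-1,[0,0,0],[0,0,0]]]' 40 && python3 -m crank '[[-1,[0,0,0],[0,0,0]],[-1,[0,0,0],[0,0,0]],[-1,[0,0,0],[0,0,0]]]'
cat >> h.py <<'E'
from scipy.optimize import least_squares
def circ(im,K,T,c,z,R0,tol=.008,hue=(75,110),smin=25):
    hsv=cv2.cvtColor(im,cv2.COLOR_BGR2HSV); m=((hsv[...,0]>hue[0])&(hsv[...,0]<hue[1])&(hsv[...,1]>smin)).astype(np.uint8)
    cs,_=cv2.findContours(m,cv2.RETR_LIST,cv2.CHAIN_APPROX_NONE); q=np.vstack([k[:,0] for k in cs]); q=q[(q[:,0]>2)&(q[:,0]<637)&(q[:,1]>2)&(q[:,1]<477)]
    d=T[:3,:3]@np.linalg.solve(K,np.vstack([q.T,np.ones(len(q))])); P=(T[:2,3:4]+d[:2]*((z-T[2,3])/d[2])).T
    c=np.array(c)
    for t in(tol,tol/2,tol/4,tol/4):
        k=abs(np.hypot(*(P-c).T)-R0)<t; s=least_squares(lambda x:np.hypot(*(P[k]-x[:2]).T)-x[2],[*c,R0],loss="soft_l1",f_scale=.001).x; c=s[:2]
    a=np.degrees(np.arctan2(*(P[k]-c).T[::-1])); print("circle",s.round(4),k.sum(),"sectors",np.histogram(a,12,(-180,180))[0]); return s
E
python3 - <<'E'
from h import *
st=arm.state();p=st["tool_pos"];print(p,st["tcp_rot"],st["force"])
for n in("wrist","top"):
    im,K,T=snap(n,n+"9"); s=circ(im,K,T,p[:2],p[2]-.0334+.0115 ,.077)
    print("rel",s[:2]-p[:2])
    d=circ(im,K,T,(.5092,-.146),.067,.072) if n=="top" else 0
E
```

```text
clock: 16.0
tool_pos: [0.5003, 0.1628, 0.1585]
tcp_rot: [0.003, 0.431, 0.902, 0.004]
force: [0.2, 1.8, -2.8]
grip_width: 0.0292
grasp_force: 40.0
clock: 16.3
tool_pos: [0.4967, 0.16, 0.1517]
tcp_rot: [-0.001, 0.431, 0.902, -0.002]
force: [1.0, -0.2, -4.1]
grip_width: 0.0292
grasp_force: 40.0
[0.4966773  0.15995299 0.15168915] [-0.00138977  0.43087648  0.90240847 -0.001574  ] [ 0.95616129 -0.2044177  -4.1088566 ]
circle [0.5009 0.1535 0.0768] 624 sectors [  7   0 139  22   0  72 127   0  22  43 110  82]
rel [ 0.00425591 -0.00647996]
circle [0.466  0.1796 0.077 ] 0 sectors [0 0 0 0 0 0 0 0 0 0 0 0]
rel [-0.03072103  0.01967427]
circle [ 0.5088 -0.1462  0.0734] 46 sectors [ 5 11  7  1  0  0  1  3 12  6  0  0]
```

```bash
cat >> h.py <<'E'
def held(im,K,T,p,zf,dirx,R0=.077,smin=15):
    hsv=cv2.cvtColor(im,cv2.COLOR_BGR2HSV)
    d=lambda q:(T[:2,3:4]+(D:=T[:3,:3]@np.linalg.solve(K,np.vstack([np.asarray(q,float).T,np.ones(len(q))])))[:2]*((zf-T[2,3])/D[2])).T
    # radial profile: edge of grey along rays from p
    out=[]
    for a in np.arange(-80,81,4):
        t=np.radians(a)+np.arctan2(dirx[1],dirx[0]); rs=np.arange(.055,.1,.0003)
        uv=np.array([proj(K,T,[p[0]+r*np.cos(t),p[1]+r*np.sin(t),zf]) for r in rs]).astype(np.float32)
        lab=cv2.remap(cv2.GaussianBlur(im,(3,3),0),uv[None,:,0],uv[None,:,1],cv2.INTER_LINEAR)[0].astype(float)
        g=np.linalg.norm(lab[8:]-lab[:-8],axis=1); i=g.argmax()+4
        if g.max()>30: out.append((a,rs[i],g.max(),*(p[0]+rs[i]*np.cos(t),p[1]+rs[i]*np.sin(t))))
    return np.array(out)
E
python3 - <<'E'
from h import *
st=arm.state();p=st["tool_pos"];q=st["tcp_rot"];Rm=R.from_quat([q[1],q[2],q[3],q[0]]).as_matrix()
im,K,T=snap("wrist")
for zo in(.007,.012):
    o=held(im,K,T,p,p[2]-.0334+zo,Rm[:2,0]); print([(int(a),round(r*1e3,1)) for a,r in o[:,:2]])
    P=o[:,3:]; s=least_squares(lambda x:np.hypot(*(P-x).T)-.077,p[:2],loss="soft_l1",f_scale=.0007).x
    print(zo,(s-p[:2]), "tool x,y", (Rm[:2,:2].T@(s-p[:2])).round(4))
print(im[proj(K,T,[p[0]+.04*Rm[0,0],p[1]+.04*Rm[1,0],p[2]-.0214]).astype(int)[::-1][0],:][::80].tolist())
E
```

```text
[(-80, np.float64(77.5)), (-76, np.float64(76.9)), (-72, np.float64(76.6)), (-68, np.float64(76.6)), (-64, np.float64(76.3)), (-60, np.float64(75.7)), (-56, np.float64(75.7)), (-52, np.float64(75.7)), (-48, np.float64(74.8)), (-44, np.float64(74.8)), (-40, np.float64(75.1)), (-36, np.float64(74.5)), (-32, np.float64(74.5)), (-28, np.float64(74.5)), (-24, np.float64(74.2)), (-20, np.float64(74.2)), (-16, np.float64(74.2)), (-12, np.float64(74.5)), (-8, np.float64(73.3)), (-4, np.float64(73.9)), (0, np.float64(74.2)), (4, np.float64(73.9)), (8, np.float64(73.9)), (12, np.float64(73.6)), (16, np.float64(98.8)), (20, np.float64(95.2)), (24, np.float64(91.3)), (28, np.float64(88.3)), (32, np.float64(86.2)), (36, np.float64(84.4)), (40, np.float64(82.9)), (44, np.float64(82.0)), (48, np.float64(81.4)), (52, np.float64(81.4)), (56, np.float64(81.7)), (60, np.float64(82.3)), (64, np.float64(83.5)), (68, np.float64(85.0)), (72, np.float64(87.1)), (76, np.float64(89.8)), (80, np.float64(93.1))]
0.007 [-0.0050872  -0.00229836] tool x,y [ 0.0014 -0.0054]
[(-80, np.float64(75.4)), (-76, np.float6
[... 445 characters left out ...]
at64(74.5)), (0, np.float64(74.5)), (4, np.float64(74.2)), (8, np.float64(74.2)), (12, np.float64(73.9)), (16, np.float64(98.5)), (20, np.float64(94.0)), (24, np.float64(90.4)), (28, np.float64(87.4)), (32, np.float64(85.3)), (36, np.float64(83.2)), (40, np.float64(82.0)), (44, np.float64(81.1)), (48, np.float64(80.5)), (52, np.float64(80.5)), (56, np.float64(80.8)), (60, np.float64(81.4)), (64, np.float64(82.6)), (68, np.float64(84.1)), (72, np.float64(86.2)), (76, np.float64(88.9)), (80, np.float64(92.2))]
0.012 [-0.0042294 -0.0023693] tool x,y [ 0.0008 -0.0048]
[[72, 79, 84], [72, 80, 85], [66, 110, 162], [159, 164, 149], [160, 165, 148], [160, 166, 148], [227, 238, 239], [123, 133, 133]]
```

```bash
python3 -m crank '[[-1,[0.1,-2,0],[0,0,0]],[-1,[0.1,-4,0],[0,0,0]],[-1,[0.2,-4,0],[0,0,0]],[-1,[0.2,-4,0],[0,0,0]],[-1,[0.2,-4,0],[0,0,0]]]' && python3 -m crank '[[-1,[0.2,-4,0],[0,0,0]],[-1,[0.1,-4,0],[0,0,0]],[-1,[0,-3,0],[0,0,0]],[-1,[0,-1.4,0],[0,0,0]],[-1,[0,0,0],[0,0,0]]]' && python3 -m crank '[[-1,[0,0,0],[0,0,0]],[-1,[0,0,0],[0,0,0]],[-1,[0,0,0],[0,0,0]],[-1,[0,0,0],[0,0,0]],[-1,[0,0,0],[0,0,0]]]'
python3 - <<'E'
from h import *
st=arm.state();p=st["tool_pos"];q=st["tcp_rot"];Rm=R.from_quat([q[1],q[2],q[3],q[0]]).as_matrix(); print(p,Rm[:,2].round(4),st["force"])
im,K,T=snap("wrist")
o=held(im,K,T,p,p[2]-.0334+.012,Rm[:2,0]); print([(int(a),round(float(r)*1e3,1)) for a,r in o[::2,:2]])
im,K,T=snap("top"); circ(im,K,T,(p[0]+.0013,p[1]-.0018),p[2]-.0219,.077)
E
```

```text
clock: 16.95
tool_pos: [0.5057, -0.0207, 0.153]
tcp_rot: [-0.0, 0.431, 0.903, -0.0]
force: [1.3, -0.7, -3.0]
grip_width: 0.0292
grasp_force: 40.0
clock: 17.45
tool_pos: [0.5084, -0.1453, 0.1527]
tcp_rot: [-0.001, 0.433, 0.901, -0.0]
force: [-0.1, -0.1, -3.3]
grip_width: 0.0294
grasp_force: 40.0
clock: 17.95
tool_pos: [0.509, -0.1425, 0.1535]
tcp_rot: [0.0, 0.43, 0.903, 0.0]
force: [-0.5, -0.5, -3.6]
grip_width: 0.029
grasp_force: 40.0
[ 0.50898691 -0.14250524  0.15349508] [ 0.  0. -1.] [-0.51128946 -0.54655525 -3.61111776]
[(-80, 77.8), (-72, 96.4), (-64, 76.0), (-56, 74.8), (-48, 74.8), (-40, 74.8), (-32, 74.2), (-24, 75.7), (-16, 81.1), (-8, 88.3), (0, 98.2), (8, 87.4), (16, 79.9), (24, 97.9), (32, 92.2), (40, 88.9), (48, 87.4), (56, 87.4), (64, 89.5), (72, 93.7), (80, 83.2)]
circle [ 0.5137 -0.1449  0.0771] 105 sectors [22  0  0  0  0  0  4 17  2 15 21 24]
```

```bash
python3 -m crank '[[-1,[-0.2,-0.1,-1.5],[0,0,0]],[-1,[0,0,-1.5],[0,0,0]],[-1,[0,0,-1],[0,0,0]],[-1,[0,0,-0.7],[0,0,0]],[-1,[0,0,0],[0,0,0]]]' && python3 -m crank '[[-1,[0,0,0],[0,0,0]],[-1,[0,0,0],[0,0,0]],[-1,[0,0,0],[0,0,0]],[-1,[0,0,0],[0,0,0]],[-1,[0,0,0],[0,0,0]]]'
python3 - <<'E'
from h import *
st=arm.state();p=st["tool_pos"]; print(p,st["force"],st["moment"])
im,K,T=snap("top","t12"); 
for dz in(.007,.012): circ(im,K,T,(p[0]+.002,p[1]-.002),p[2]-.0334+dz,.077)
E
```

```text
clock: 18.55
tool_pos: [0.5065, -0.1441, 0.1056]
tcp_rot: [-0.001, 0.431, 0.902, -0.0]
force: [-0.8, -0.4, -2.9]
grip_width: 0.029
grasp_force: 40.0
clock: 19.05
tool_pos: [0.507, -0.1442, 0.1066]
tcp_rot: [0.0, 0.431, 0.902, 0.0]
force: [-0.2, -0.1, -3.9]
grip_width: 0.0291
grasp_force: 40.0
[ 0.50700413 -0.14424852  0.10661834] [-0.15543133 -0.12057359 -3.86207205] [ 0.03858641 -0.17652659  0.00579079]
circle [ 0.5086 -0.1468  0.0769] 165 sectors [20  7  0  0  0  0  4 25 19 30 29 31]
circle [ 0.5078 -0.1467  0.0766] 166 sectors [20  7  0  0  0  0  4 25 20 30 28 32]
```

```bash
python3 -m crank '[[-1,[0,0,-0.2],[0,0,0]],[-1,[0,0,-0.2],[0,0,0]],[-1,[0,0,-0.2],[0,0,0]],[-1,[0,0,0],[0,0,0]],[-1,[0,0,0],[0,0,0]]]' && python3 -m crank '[[-1,[0,0,-0.15],[0,0,0]],[-1,[0,0,-0.15],[0,0,0]],[-1,[0,0,0],[0,0,0]],[-1,[0,0,0],[0,0,0]]]'
```

```text
clock: 19.6
tool_pos: [0.5068, -0.1441, 0.1003]
tcp_rot: [-0.0, 0.431, 0.902, -0.0]
force: [-0.3, -1.2, -2.6]
grip_width: 0.0292
grasp_force: 40.0
clock: 20.0
tool_pos: [0.5069, -0.1442, 0.0973]
tcp_rot: [-0.0, 0.431, 0.902, -0.0]
force: [0.0, -0.1, -2.5]
grip_width: 0.0291
grasp_force: 40.0
```

```bash
python3 -m crank '[[-1,[0,0,-0.1],[0,0,0]],[-1,[0,0,-0.1],[0,0,0]],[-1,[0,0,0],[0,0,0]],[-1,[0,0,0],[0,0,0]]]' && python3 -m crank '[[-1,[0,0,-0.1],[0,0,0]],[-1,[0,0,0],[0,0,0]],[-1,[0,0,-0.1],[0,0,0]],[-1,[0,0,0],[0,0,0]],[-1,[0,0,0],[0,0,0]]]'
```

```text
clock: 20.4
tool_pos: [0.5069, -0.1442, 0.0954]
tcp_rot: [-0.0, 0.431, 0.902, -0.0]
force: [0.5, 0.2, -3.8]
grip_width: 0.029
grasp_force: 40.0
clock: 20.9
tool_pos: [0.507, -0.1442, 0.0934]
tcp_rot: [0.0, 0.431, 0.902, 0.0]
force: [0.4, 0.5, -2.3]
grip_width: 0.0293
grasp_force: 40.0
```

```bash
python3 -m crank '[[-1,[0,0,-0.05],[0,0,0]],[-1,[0,0,0],[0,0,0]],[-1,[0,0,-0.05],[0,0,0]],[-1,[0,0,0],[0,0,0]],[-1,[0,0,0],[0,0,0]]]'
```

```text
clock: 21.4
tool_pos: [0.507, -0.1442, 0.0934]
tcp_rot: [0.0, 0.431, 0.902, -0.0]
force: [-3.1, -0.4, 5.5]
grip_width: 0.0288
grasp_force: 40.0
```

Contact at exactly the seated height (0.0934), so it is home. I'll release slowly and check.

```bash
python3 -m crank '[[-1,[0,0,0.05],[0,0,0]],[-0.3,[0,0,0],[0,0,0]],[-0.1,[0,0,0],[0,0,0]],[0.2,[0,0,0],[0,0,0]],[0.5,[0,0,0],[0,0,0]]]' 10 && python3 -m crank '[[0.5,[0,0,0],[0,0,0]],[0.5,[0,0,0],[0,0,0]],[0.5,[0,0,1],[0,0,0]],[0.5,[0,0,3],[0,0,0]],[0.5,[0,0,4],[0,0,0]]]' && python3 -m crank '[[0.5,[0,0,4],[0,0,0]],[0.5,[2,3,2],[0,0,0]],[0.5,[2,4,0],[0,0,0]],[0.5,[2,4,0],[0,0,0]],[0.5,[0,4,0],[0,0,0]]]' && python3 -m crank '[[0.5,[0,0,0],[0,0,0]],[0.5,[0,0,0],[0,0,0]],[0.5,[0,0,0],[0,0,0]]]'
python3 - <<'E'
from h import *
for n in("top","scene"):
    im,K,T=snap(n,n+"13")
    for z in(.067,.072): circ(im,K,T,(.509,-.146),z,.077)
E
```

```text
clock: 21.9
tool_pos: [0.507, -0.1442, 0.0928]
tcp_rot: [0.0, 0.431, 0.902, 0.0]
force: [-0.2, 0.4, 0.2]
grip_width: 0.0521
grasp_force: 0.0
clock: 22.4
tool_pos: [0.5057, -0.1441, 0.173]
tcp_rot: [-0.002, 0.431, 0.902, -0.0]
force: [0.1, -0.4, -0.0]
grip_width: 0.0695
grasp_force: 0.0
clock: 22.9
tool_pos: [0.569, 0.0074, 0.2339]
tcp_rot: [0.001, 0.431, 0.902, 0.001]
force: [-0.0, 1.1, 0.1]
grip_width: 0.0697
grasp_force: 0.0
clock: 23.2
tool_pos: [0.5668, 0.0041, 0.233]
tcp_rot: [0.0, 0.432, 0.902, -0.001]
force: [0.5, 0.7, 1.0]
grip_width: 0.0696
grasp_force: 0.0
circle [ 0.5044 -0.1489  0.078 ] 115 sectors [ 0  8 21 23 25 33  5  0  0  0  0  0]
circle [ 0.5059 -0.1528  0.0766] 101 sectors [ 0 14 20 28 23  8  8  0  0  0  0  0]
circle [ 0.5043 -0.151   0.0772] 2 sectors [0 0 0 1 1 0 0 0 0 0 0 0]
circle [ 0.5087 -0.1396  0.0766] 1 sectors [0 0 0 1 0 0 0 0 0 0 0 0]
```

```bash
python3 - <<'E'
from h import *
c=np.array([.5092,-.1461,0])
for n in("top13","scene13"):
    im=cv2.imread(f"pics/{n}.png"); s=arm.snapshot(n[:-2]); K,T=np.array(s["K"]),np.array(s["T"])
    e=proj(K,T,c+[0,0,.096]); x,y=e.astype(int)
    bl=[((b[0][0]+x-20,b[0][1]+y-20),b[1]) for b in blobs(im[y-20:y+20,x-20:x+20].max(2)<70,20)]
    print(n,"pull expected",e.round(1),"seen",bl)
    for w in (0,1):   # flange extremes in image rows/cols near expected
        th=np.arange(0,6.28,.02); q=np.array([proj(K,T,c+[.077*np.cos(t),.077*np.sin(t),.072]) for t in th]); 
    print("exp flange bbox",q.min(0).round(1),q.max(0).round(1))
    res=[]
    for t in np.arange(0,6.28,.262):
        rs=np.arange(.068,.086,.0004); uv=np.array([proj(K,T,c+[r*np.cos(t),r*np.sin(t),.072]) for r in rs]).astype(np.float32)
        l=cv2.remap(im,uv[None,:,0],uv[None,:,1],1)[0].astype(float); g=np.linalg.norm(l[6:]-l[:-6],axis=1); i=g.argmax(); res.append((round(np.degrees(t)),round(rs[i+3]*1e3,1),int(g[i])))
    print([r for r in res if r[2]>25])
E
```

```text
top13 pull expected [360.7 229.4] seen [((np.float64(375.3), np.float64(215.4)), [27, 0, 13, 20, 128]), ((np.float64(372.6), np.float64(235.2)), [22, 10, 18, 30, 220])]
exp flange bbox [322.4 195.8] [397.3 269. ]
[(0, np.float64(76.0), 54), (45, np.float64(74.0), 122), (60, np.float64(84.4), 34), (75, np.float64(71.6), 100), (240, np.float64(80.4), 90), (330, np.float64(76.8), 54), (345, np.float64(76.4), 67)]
scene13 pull expected [332.4 240.3] seen [((np.float64(321.0), np.float64(220.8)), [3, 0, 13, 3, 31]), ((np.float64(336.4), np.float64(242.10000000000002)), [12, 9, 28, 26, 358]), ((np.float64(312.9), np.float64(250.10000000000002)), [0, 25, 3, 12, 25])]
exp flange bbox [293.  237.9] [371.1 267.4]
[(15, np.float64(83.6), 71), (60, np.float64(69.2), 36), (75, np.float64(80.0), 34), (90, np.float64(82.0), 27), (180, np.float64(82.0), 33), (195, np.float64(82.8), 28), (210, np.float64(78.0), 66), (225, np.float64(75.2), 37), (240, np.float64(73.6), 34), (270, np.float64(79.2), 42), (285, np.float64(72.0), 32)]
```

The arm hides the dial from both cameras, so I'll retreat further and check once more.

```bash
python3 -m crank '[[0.5,[-1,4.5,0],[0,0,0]],[0.5,[-1,4.5,0],[0,0,0]],[0.5,[-1,4.5,0],[0,0,0]],[0.5,[-1,4.5,0],[0,0,0]],[0.5,[-1,4.5,0],[0,0,0]]]' && python3 -m crank '[[0.5,[-1,4.5,0],[0,0,0]],[0.5,[-1,4.5,0],[0,0,0]],[0.5,[0,0,0],[0,0,0]],[0.5,[0,0,0],[0,0,0]]]'
python3 - <<'E'
from h import *
c=np.array([.5092,-.1461,0])
for n in("top","scene"):
    im,K,T=snap(n,n+"14")
    e=proj(K,T,c+[0,0,.094]); x,y=e.astype(int)
    print(n,"pull exp",e.round(1),[((b[0][0]+x-20,b[0][1]+y-20),b[1]) for b in blobs(im[y-20:y+20,x-20:x+20].max(2)<70,20)])
    if n=="top":
        for z in(.067,.072): circ(im,K,T,c[:2],z,.077)
    o=[]
    for t in np.arange(0,6.28,.131):
        rs=np.arange(.069,.085,.0004); uv=np.array([proj(K,T,c+[r*np.cos(t),r*np.sin(t),.0695]) for r in rs]).astype(np.float32)
        l=cv2.remap(im,uv[None,:,0],uv[None,:,1],1)[0].astype(float); g=np.linalg.norm(l[6:]-l[:-6],axis=1); i=g.argmax()
        if g[i]>20:o.append((round(np.degrees(t)),round(float(rs[i+3])*1e3,1)))
    print(o)
E
```

```text
clock: 23.9
tool_pos: [0.5168, 0.2315, 0.233]
tcp_rot: [0.0, 0.432, 0.902, -0.0]
force: [0.9, -0.2, 0.5]
grip_width: 0.0701
grasp_force: 0.0
clock: 24.3
tool_pos: [0.4964, 0.3215, 0.2328]
tcp_rot: [-0.0, 0.43, 0.903, -0.0]
force: [0.6, -0.9, -0.2]
grip_width: 0.0699
grasp_force: 0.0
top pull exp [360.6 229.6] [((np.float64(359.4), np.float64(237.89999999999998)), [0, 13, 40, 27, 520])]
circle [ 0.5069 -0.1466  0.0771] 299 sectors [26 29 38 28 26  9 17 28 22 34 22 20]
circle [ 0.5068 -0.1466  0.0769] 282 sectors [25 30 34 29 22  7  9 30 20 31 24 21]
[(0, 77.0), (8, 78.2), (15, 77.0), (23, 77.0), (30, 83.0), (38, 78.6), (45, 74.6), (53, 75.4), (68, 82.2), (75, 79.8), (83, 77.0), (90, 79.4), (98, 81.0), (105, 83.4), (165, 83.4), (173, 82.2), (180, 82.2), (188, 83.4), (233, 82.2), (240, 80.2), (248, 80.2), (255, 80.6), (263, 79.8), (270, 80.2), (278, 80.2), (285, 76.6), (293, 79.8), (300, 79.0), (308, 80.2), (315, 75.8), (323, 79.4), (330, 77.4), (338, 77.4), (345, 77.4), (353, 76.6)]
scene pull exp [332.4 241.2] [((np.float64(336.6), np.float64(242.39999999999998)), [14, 8, 26, 28, 338])]
[(0, 75.4), (8, 73.8), (15, 74.6), (23, 74.2), (30, 73.8), (38, 74.6), (45, 75.8), (53, 79.0), (60, 77.4), (68, 79.8), (75, 76.6), (83, 78.6), (165, 83.0), (195, 80.6), (203, 79.4), (210, 78.2), (218, 77.8), (225, 77.4), (240, 77.0), (248, 78.2), (255, 78.2), (270, 83.0), (293, 81.0), (323, 77.0), (330, 75.0), (338, 72.2), (345, 77.8), (353, 76.2)]
```

The top view fits a full circle of radius 77.1 mm at seated height, centred on the dial to within about 2 mm. Handing in.

```bash
python3 -c "
from bench import arm
print(arm.hand_in())"
```

```text
the job is handed in; nothing more can be done
None
```

I turned the needle to the rider (about 1° off by camera, limit 2.9°), seated the cover on the dial wall and released it, and handed the job in at about 24 s; no verdict came back.

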